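# Extend the mirror slide by one notch

### The arm

A 7-joint arm with a two-finger parallel gripper is mounted at the origin on a cart in front of the work surface, level with it; the furniture and walls round the work are solid. World frame = base frame: x ahead of the robot, y to its left, z up, the work surface at z = 0. Lengths are in m, angles in rad, forces in N, time in s.
With the tool pointing down it reaches from about 0.4 to 0.875 m from the base axis. Payload 19.3 kg.
Tool frame: the origin (TCP) lies at the very end of the fingers, on their centre line; the grasp point (between the pads) lies 19 mm behind it; z points along the fingers, y is the line along which they close (so a half turn about z gives the same grasp; the last joint's range is limited). The gripper opens to 85 mm and grips with 20 to 120 N. Pads are 22 mm wide; open, the fingers measure 114 mm over their backs; the gripper's body (76 mm by 85 mm) begins 54 mm behind the grasp point. The pads swing forward as they close: fully open they stand 13 mm farther back than shut.
Start: joints at [1.047, 0.521, -0.036, 1.599, 0.021, 1.021, -0.113], TCP at [0.274, -0.562, 0.231] pointing down, gripper open.
Joint ranges: [-2.91, 2.91], [-0.3, 2.13], [-1.5, 1.42], [0.17, 2.43], [-1.26, 4.41], [0.16, 1.93], [-2.52, 2.52]. Speed limits (rad/s): [1.89, 1.89, 2.39, 2.39, 3.01, 3.01, 3.01].

### API

Orientations are given as [roll, pitch, yaw] about the fixed x, y, z axes, in that order (R = Rz(yaw) Ry(pitch) Rx(roll)).
In Python, from workcell import bot gives the robot as it stands.
- The arm moves only by the tool servo_tool, never from a script. Its argument "plan" is a list of rows, each a list of 7 numbers: the finger opening in cm, from 0 to 8.54, then the shift along the tool's x, y, z in cm, then the turn, a rotation vector about the tool's x, y, z in degrees. In form: [[fingers, x, y, z, wx, wy, wz], ...]. A call has 1 to 10 rows; each row is the pose to reach, as a shift and turn from the pose commanded when the call began, along the tool's axes at that moment; what a row does not reach only later rows make up. A row lasts 1/10 s, in which the tool goes at most 50 mm and 8.59 degrees, less where a joint would pass 70% of its speed; a pose out of reach is approached as far as the arm can. A call with a gripper value outside its range is refused whole. The fingers move at their own pace and stop on an object; "force" is the grip in N (left out, the last holds). Time passes only in rows, so rows that repeat a pose let the fingers close. It gives the time, the measured TCP pose, the force, the opening and the grip force at its end, in the units of the state.
- bot.observe(): the state, without advancing time (a new reading comes with each control period).
- bot.grab_frame(name): name is "side" or "top" or "wrist"; returns a dict with "frame" (384x512x3 uint8, blue, green, red), "mtx" (3x3 intrinsics, pixels), "R" (3x3) and "t" (3): a world point X has camera coordinates R X + t; the wrist camera has in their place "T_tool_cam" (4x4, takes a point from camera to tool coordinates, whose origin is the TCP and whose axes are the flange's). Camera axes: x right, y down, z forward; pixel columns grow to the right and rows downward; lengths in m; the calibration is good to about 2 mm. The wrist camera is an equidistant fisheye: a pixel r from the principal point sees the ray r / f radians off the axis. A picture is of the moment at which its call begins: read the wrist's pose just before it. There is no depth.
- bot.job_done(): hands the job in; it is judged then, once.
The state is a dict: "clock": time; "qpos": joint angles; "qd": joint speeds; "joint_efforts": joint torques, N m; "position": TCP position; "tool_rot": TCP orientation; "force": force on the tool from outside, world axes, zero at the start; "moment": the same for the moment, N m; "grip_width": finger opening in m; "finger_force": force on a finger pad.
Only numpy, scipy, OpenCV 4.12 (cv2) and the standard library are available. Lean on these libraries where they do the work, as an engineer would, in place of code of your own. Each camera call takes 0.05 s, during which the arm holds its last target. There are 200 camera calls.

### The job

Press the sprung button of the telescopic mirror slide and slide the tube out just to the next hole, so that the button pops fully up into it by itself, without ever forcing it hard against the edge of a hole. Leave the tools and the optic lying around the stand where they are.

Things in the scene. Friction and masses are not known exactly. Their poses are not given: they have to be found in the camera images.
- stand: Aluminium foot plate 90x155x8 mm, fixed, carrying a square outer tube (42 mm wide, 148 mm long, top 50 mm above the table). Origin: on the table right below the button's start. +y is the way the tube slides out (to the mirror), z up. The 5 mm thick top wall has a 9 mm slot along y and in it holes 17 mm long (along y), 22 mm wide; the first is at y = 0, where the button starts.
- tube (a joint): How far the inner tube has been slid out, m; 0 at the start (within 1 mm), stop at 0.080. The next hole lies somewhere 0.032 to 0.052 out (a strip with the holes is set differently on each stand: feel for it; gaps beside the strip are too short for the pin); one more hole, not wanted, 0.026 farther. Sliding takes about 1.5 N with the button pressed, 2.5 N with the pin riding under the wall.
- button_top (a point): Centre of the top of the button's thumb block: black block with grooved sides, 22 mm across the slide, 16 mm along it, 22 mm high. With the button up: top 85 mm, underside 63 mm above the table. It rides on the inner tube. Nothing else is higher than 53 mm within 95 mm of it; the mirror (top 142 mm above the table) stands on the tube 130 mm out from the button.
- button (a joint): Depth of the button, m: 0 fully up (pin in a hole: locked), about 0.005 when let go between holes (the spring holds the pin against the underside of the wall, where it slides along until it pops up into a hole), stop at 0.009. The pin passes under the wall only when deeper than 0.005. Spring: 2 N at 0, 4.3 N at 0.005, 6 N at 0.009.
- pin: Steel pin of the button, a block 20 mm across, 14 mm along the slide, 8 mm high, on a 7 mm stem under the thumb block; up, it fills a hole with 1.5 mm play at each end. It must not be driven against an edge with more than 20 N: slide slowly (10 mm/s does) and stop at a rise of about 7 N. Origin on the button's axis at the underside of the thumb block (63 mm above the table when up).
- hex_key: bent steel hex key, 93 x 32 x 5 mm, lying loose by the stand; bystander
- screwdriver: screwdriver 152 x 19 x 19 mm, lying loose behind the stand; bystander
- ring_optic: round mounted optic, 43 mm across, 12 mm high, lying loose in front of the stand; bystander
There are look-alikes about, which are no part of the job. There is more than one size of the stand; the one meant has the size given above.

How it is judged:
On the way, in this order (a step that is already met when the one before it is completed fails the run):
1. the button is pressed clear of the first hole and the tube slid on, so that the pin is under the wall (value of joint button above 0.004 m and value of joint tube above 0.01 m), for 0.05 s.
2. the button has popped up in the next hole (value of joint button below 0.0015 m and value of joint tube between 0.028 and 0.0555 m), for 0.2 s.
At the end, for the whole second after the job is handed in: the button is fully up (within 1.5 mm) and the tube stands at rest 28 to 55.5 mm out, that is, the pin is in the next hole (all of step 2 and velocity of joint tube below 0.005 m/s); the robot touches nothing.
It fails at once if the button's pin is forced against the edge of a hole or the wall with more than 20 N (contact force between pin and anything else above 20 N).
It fails at once if the hex key, the screwdriver or the round optic is moved by more than 25 mm (distance of any of hex_key, screwdriver, ring_optic from where it was at the start of the episode above 0.025 m).
It also fails if it takes over 38 s, if anything falls off the work surface, if the arm or the gripper's body presses on something with over 40 N, if the wrist force passes 120 N, or if a joint passes its speed limit or range.

## Working session

There is one attempt and no reset: what is moved stays moved. The work goes in short steps, Python scripts to look and compute and a tool call to move; the robot and the scene stay as the last step left them, time stands still between calls to the robot, and variables do not carry over. Pictures are saved under pics/ and viewed, at most 10 in all, crops included, and the job is handed in when it is done.

Besides the shell and the picture viewer there is one more tool, called after "Request:" as name(argument=value, ...), one argument or row to a line, values as JSON. servo_tool: Moves the arm, as the interface text tells. Its arguments: {"type":"object","properties":{"plan":{"type":"array","items":{"type":"array","items":{"type":"number"}}},"force":{"type":"number"}},"required":["plan"]}

```bash
mkdir -p pics; ls; python3 - <<'E'
from workcell import bot
import cv2,numpy as np
s=bot.observe();print({k:np.round(v,3).tolist() for k,v in s.items()})
for n in("side","top"):
    d=bot.grab_frame(n);cv2.imwrite(f"pics/{n}0.png",d["frame"]);np.savez(f"pics/{n}0.npz",**d)
    C=-d["R"].T@d["t"];print(n,C.round(3),d["mtx"].round(1).tolist(),d["R"].round(2).tolist())
E
```

```text
pics
{'clock': 0.0, 'qpos': [1.047, 0.522, -0.036, 1.6, 0.021, 1.021, -0.113], 'qd': [0.0, -0.001, 0.0, 0.0, -0.002, 0.001, -0.002], 'joint_efforts': [-0.0, -92.71, 1.98, -36.994, 0.018, 0.008, -0.0], 'position': [0.274, -0.561, 0.231], 'tool_rot': [-3.14, 0.0, 0.454], 'force': [-0.211, -0.492, -0.201], 'moment': [-0.0, 0.03, 0.053], 'finger_force': 0.0, 'grip_width': 0.085}
side [ 0.442 -1.286  0.503] [[410.1, 0.0, 256.5], [0.0, 410.1, 187.7], [0.0, 0.0, 1.0]] [[1.0, -0.08, 0.01], [-0.02, -0.36, -0.93], [0.07, 0.93, -0.36]]
top [ 0.316 -0.234  1.08 ] [[447.6, 0.0, 256.5], [0.0, 447.6, 189.9], [0.0, 0.0, 1.0]] [[-0.01, -1.0, -0.0], [-0.98, 0.01, -0.19], [0.19, 0.0, -0.98]]
```

View pics/side0.png

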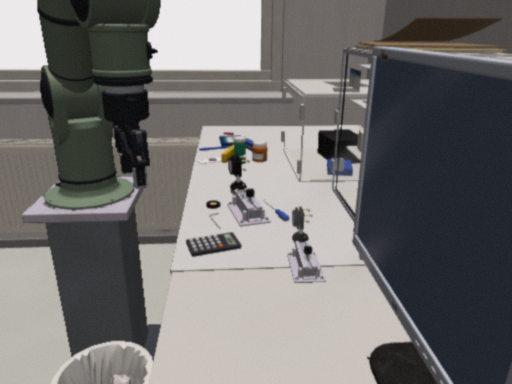

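View pics/top0.png

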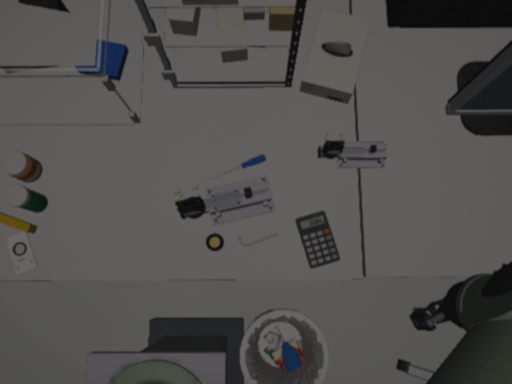

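Two views show two candidates. Large stand: button near top (249,193), side (250,192), with the screwdriver, hex key and optic around it. Small stand: button near top (373,149), side (308,250). I'll measure both plates and view a close crop.

```bash
cat > h.py <<'E'
import numpy as np,cv2
def cam(n): return dict(np.load(f"pics/{n}0.npz"))
def ray(d,u,v):
    r=d["R"].T@np.linalg.solve(d["mtx"],[u,v,1]); return -d["R"].T@d["t"],r/np.linalg.norm(r)
def plane(d,u,v,z):
    c,r=ray(d,u,v); return c+r*(z-c[2])/r[2]
def tri(rs):
    A=sum(np.eye(3)-np.outer(r,r) for c,r in rs);b=sum((np.eye(3)-np.outer(r,r))@c for c,r in rs)
    X=np.linalg.solve(A,b); return X,[np.linalg.norm(np.cross(X-c,r)) for c,r in rs]
E
python3 - <<'E'
from h import *
t,s=cam("top"),cam("side")
for a,b in(((249,193),(250,191)),((373,149),(308,250))):
    X,e=tri([ray(t,*a),ray(s,*b)]);print("button",X.round(3),np.round(e,3))
f=t["frame"]
for (x0,y0,x1,y1) in((195,165,285,235),(325,130,395,180)):
    g=cv2.cvtColor(f[y0:y1,x0:x1],cv2.COLOR_BGR2GRAY);bg=np.median(g)
    print(bg)
a=cv2.resize(f[150:260,165:285],None,fx=5,fy=5,interpolation=cv2.INTER_CUBIC)
a=cv2.convertScaleAbs(a,alpha=1.8)
cv2.imwrite("pics/crop_top.png",a)
b=cv2.resize(s["frame"][140:290,190:340],None,fx=4,fy=4,interpolation=cv2.INTER_CUBIC);cv2.imwrite("pics/crop_side.png",b)
E
```

```text
button [ 0.508 -0.216  0.078] [0.001 0.001]
button [ 0.617 -0.511  0.054] [0. 0.]
95.0
90.0
```

View pics/crop_top.png

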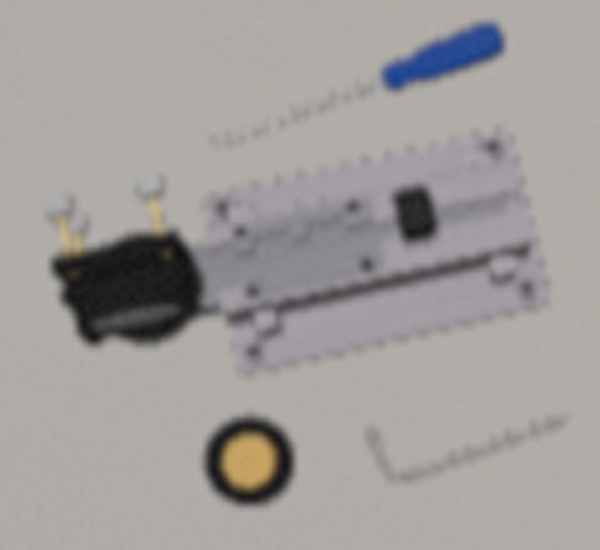

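View pics/crop_side.png

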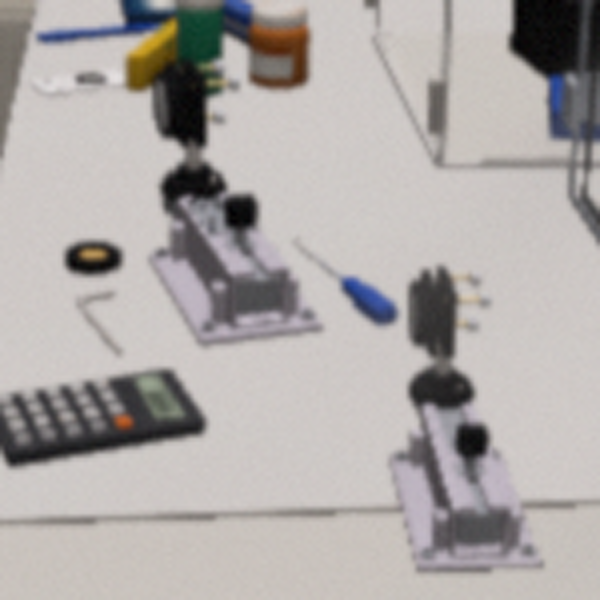

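The crops confirm the large stand as the choice: 5x top crop shows the plate corners near (205,200), (510,130), (548,300) and (240,372), and the black thumb block at (415,213). The mirror is on the left (+y side). The small stand in the side crop at (470,490) is the look-alike. Next I'll measure plate size, yaw and button position.

```bash
python3 - <<'E'
from h import *
from scipy.spatial.transform import Rotation as Ro
t,s=cam("top"),cam("side")
P=[plane(t,165+u/5,150+v/5,.008) for u,v in((205,200),(510,130),(548,300),(240,372))]
print([round(np.linalg.norm(P[i]-P[(i+1)%4]),4) for i in range(4)])
d=(P[0]-P[1])+(P[3]-P[2]);print("yaw of slide dir deg",np.degrees(np.arctan2(d[1],d[0])))
Q=[plane(t,u,v,.006) for u,v in((336,140),(385,141),(384,168),(337,168))]
print("small",[round(np.linalg.norm(Q[i]-Q[(i+1)%4]),4) for i in range(4)])
def blob(d,x0,y0,x1,y1,th):
    g=d["frame"][y0:y1,x0:x1].max(2);n,l,st,c=cv2.connectedComponentsWithStats((g<th).astype(np.uint8))
    for i in range(1,n): print(st[i],c[i]+[x0,y0])
blob(t,240,182,258,204,50);blob(s,243,184,258,200,60)
X,e=tri([ray(t,248.2,192.8),ray(s,250,192.5)]);print(X,e)
from workcell import bot
o=bot.observe();R=Ro.from_euler("xyz",o["tool_rot"]).as_matrix();print(R.round(3))
print("shift to above", R.T@(np.r_[X[:2],0.20]-o["position"])*100)
d=bot.grab_frame("wrist");print({k:np.round(v,4).tolist() for k,v in d.items() if k!="frame"})
E
```

```text
[np.float64(0.1531), np.float64(0.0863), np.float64(0.1524), np.float64(0.0864)]
yaw of slide dir deg 102.89754068651312
small [np.float64(0.1223), np.float64(0.0697), np.float64(0.116), np.float64(0.0721)]
[ 4  6  8 10 67] [247.65671642 192.47761194]
[14 20  4  2  5] [255.8 202.8]
[0 1 3 4 8] [243.875 186.5  ]
[ 3  6  8  8 48] [249.58333333 192.91666667]
[ 0.5088319  -0.21451954  0.07325231] [np.float64(9.313585849848798e-05), np.float64(9.313585849863612e-05)]
[[ 0.899  0.438 -0.001]
 [ 0.438 -0.899  0.001]
 [-0.    -0.001 -1.   ]]
shift to above [ 36.33393399 -20.88105019   3.09684643]
{'mtx': [[297.3186, 0.0, 256.7738], [0.0, 297.3186, 196.6998], [0.0, 0.0, 1.0]], 'T_tool_cam': [[-0.0004, -0.9613, -0.2756, 0.069], [1.0, -0.0002, -0.0005, -0.0001], [0.0004, -0.2756, 0.9613, -0.1429], [0.0, 0.0, 0.0, 1.0]]}
```

Plate measures 153x86 mm, which fits the 155x90 stand (the other is about 120x70), and the block centre height is 73 mm, as described. Slide direction is 102.9°, so I turn about tool z by +13°. Moving above the button.

Request:
servo_tool(
  plan=[
    [8.5, 4, -2.3, 0.3, 0, 0, 1.4],
    [8.5, 8, -4.6, 0.6, 0, 0, 2.9],
    [8.5, 12, -6.9, 0.9, 0, 0, 4.3],
    [8.5, 16, -9.2, 1.2, 0, 0, 5.8],
    [8.5, 20, -11.5, 1.5, 0, 0, 7.2],
    [8.5, 24, -13.8, 1.8, 0, 0, 8.7],
    [8.5, 28, -16.1, 2.1, 0, 0, 10.1],
    [6, 32, -18.4, 2.5, 0, 0, 11.6],
    [4, 36.3, -20.9, 3.1, 0, 0, 13.1],
    [4, 36.3, -20.9, 3.1, 0, 0, 13.1],
  ],
  force=20,
)

```text
clock: 1.15
position: [0.5118, -0.2081, 0.1995]
tool_rot: [-3.139, -0.001, 0.233]
force: [-0.6, -0.7, 0.6]
grip_width: 0.0432
finger_force: 0.0
```

```bash
python3 - <<'E'
from workcell import bot
import cv2,numpy as np
s=bot.observe();d=bot.grab_frame("wrist");cv2.imwrite("pics/w1.png",d["frame"]);np.savez("pics/w1.npz",pos=s["position"],rot=s["tool_rot"],**d)
print(s["clock"],s["position"],s["tool_rot"],s["grip_width"],s["force"],s["qpos"])
E
```

```text
1.15 [ 0.5117528  -0.2081258   0.19950167] [-3.13896474e+00 -1.04905537e-03  2.32781114e-01] 0.04321028238313737 [-0.58964272 -0.68174734  0.60849615] [ 0.34008738  0.44513709 -0.08015648  1.82341327  0.04127083  0.87505079
 -1.0967735 ]
```

View pics/w1.png

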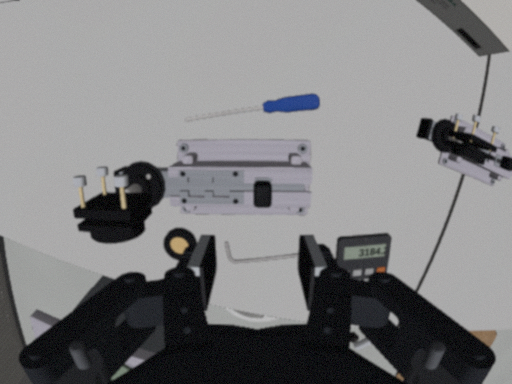

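The wrist view shows the block at (262,194) with the fingers straddling below at about u 205 and 310. The slide runs along the image row and the mirror is on the left. Now I'll locate the block precisely.

```bash
cat >> h.py <<'E'
from scipy.spatial.transform import Rotation as Ro
def wray(d,pos,rot,u,v):
    K=d["mtx"];a=(u-K[0,2])/K[0,0];b=(v-K[1,2])/K[1,1];th=np.hypot(a,b)
    r=np.array([a/th*np.sin(th),b/th*np.sin(th),np.cos(th)]);R=Ro.from_euler("xyz",rot).as_matrix();T=d["T_tool_cam"]
    return pos+R@T[:3,3],R@T[:3,:3]@r
def block(f,x0,y0,x1,y1,th=45):
    g=f[y0:y1,x0:x1].max(2);n,l,st,c=cv2.connectedComponentsWithStats((g<th).astype(np.uint8))
    i=1+st[1:,4].argmax(); return st[i]+[x0,y0,0,0,0],c[i]+[x0,y0]
E
python3 - <<'E'
from h import *
from workcell import bot
s=bot.observe();d=bot.grab_frame("wrist");p,r=s["position"],s["tool_rot"]
print(s["clock"],p,r,s["qd"].round(3) if hasattr(s["qd"],"round") else s["qd"])
st,c=block(d["frame"],245,172,282,212);print(st,c)
w=wray(d,p,r,*c);t,sd=cam("top"),cam("side")
X,e=tri([w,ray(t,247.9,192.7),ray(sd,249.8,192.7)]);print("block centre",X.round(4),np.round(e,4))
X2,e=tri([w,ray(sd,249.8,192.7)]);print(X2.round(4))
q=w[0]+w[1]*(.075-w[0][2])/w[1][2];print("at z75",q)
# slot line / plate edge direction on the stand
R=Ro.from_euler("xyz",r).as_matrix()
f=d["frame"];pts=[]
for (u,v,z) in((178,141,.008),(309,141,.008),(181,214,.008),(310,214,.008)):
    a=wray(d,p,r,u,v);pts.append(a[0]+a[1]*(z-a[0][2])/a[1][2])
for i in(0,2):
    k=pts[i]-pts[i+1];print("len",np.linalg.norm(k),"yaw",np.degrees(np.arctan2(k[1],k[0])),"tool y",np.degrees(np.arctan2(-R[1,1],-R[0,1])))
print("width",np.linalg.norm(pts[0]-pts[2]))
print("shift tool cm",R.T@(q-p)*100)
E
```

```text
1.2 [ 0.50995624 -0.21152228  0.19972223] [-3.14028476e+00  1.66481904e-04  2.30500263e-01] [ 0.064 -0.014  0.045  0.009  0.009  0.005  0.04 ]
[251 179  17  25 370] [258.88378378 190.72162162]
block centre [ 0.5085 -0.2139  0.0727] [0.0006 0.0008 0.0004]
[ 0.508  -0.2139  0.0725]
at z75 [ 0.5084668  -0.21372018  0.075     ]
len 0.1498717318267442 yaw 102.86657933973794 tool y 103.20667975060958
len 0.15655741162580977 yaw 103.30887653741995 tool y 103.20667975060958
width 0.08862530875465079
shift tool cm [-0.1931423   0.1962605  12.47200895]
```

All three views agree: block centre (0.5085,-0.2138), yaw 103.1°. The commanded pose is within 1 mm of it. I descend most of the way and look again.

Request:
servo_tool(
  plan=[
    [4, 0, 0, 2.5, 0, 0, 0],
    [4, 0, 0, 5, 0, 0, 0],
    [4, 0, 0, 7.5, 0, 0, 0],
    [4, 0, 0, 9, 0, 0, 0],
    [4, 0, 0, 9, 0, 0, 0],
    [4, 0, 0, 9, 0, 0, 0],
  ],
)

```text
clock: 1.85
position: [0.5082, -0.2158, 0.1107]
tool_rot: [3.141, 0.0, 0.224]
force: [0.1, -0.3, 0.5]
grip_width: 0.0398
finger_force: 0.0
```

```bash
python3 - <<'E'
from h import *
from workcell import bot
s=bot.observe();d=bot.grab_frame("wrist");p,r=s["position"],s["tool_rot"]
print(s["clock"],p,r,s["force"],s["grip_width"])
cv2.imwrite("pics/w2.png",cv2.resize(d["frame"][120:384,130:390],None,fx=2.2,fy=2.2))
X=np.array([.5085,-.2138,.074]);R=Ro.from_euler("xyz",r).as_matrix();T=d["T_tool_cam"]
pc=T[:3,:3].T@(R.T@(X-p)-T[:3,3]);th=np.arctan2(np.hypot(*pc[:2]),pc[2]);uv=pc[:2]/np.hypot(*pc[:2])*th*297.3+d["mtx"][:2,2];print("pred",uv)
u,v=uv.astype(int);st,c=block(d["frame"],u-20,v-25,u+20,v+25);print(st,c)
w=wray(d,p,r,*c);q=w[0]+w[1]*(.074-w[0][2])/w[1][2];print(q,"tool shift cm",R.T@(q-p)*100)
E
```

```text
1.85 [ 0.50824397 -0.21582691  0.11073094] [3.14136734e+00 2.39590829e-04 2.23795928e-01] [ 0.11280735 -0.34683673  0.47161908] 0.03977377563904756
pred [253.74665756 221.70662669]
[241 203  26  39 883] [253.47338618 222.22310306]
[ 0.50811298 -0.21370576  0.074     ] tool shift cm [ 0.03518264 -0.21055967  3.67303849]
```

View pics/w2.png

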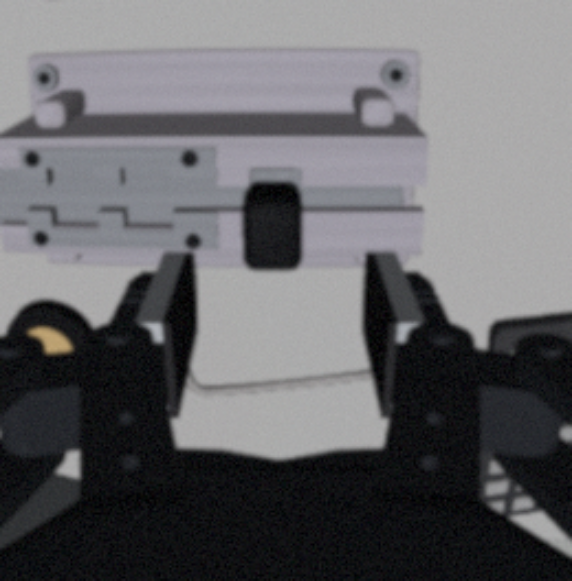

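The crop shows the block between the fingers (2.2x crop, block at (272,225), fingertips at 180 and 375). Shift 2 mm along tool -y, descend, then close part way.

Request:
servo_tool(
  plan=[
    [4, 0.03, -0.2, 1.5, 0, 0, 0],
    [4, 0.03, -0.2, 3, 0, 0, 0],
    [3, 0.03, -0.2, 4.2, 0, 0, 0],
    [2.4, 0.03, -0.2, 4.2, 0, 0, 0],
    [2.2, 0.03, -0.2, 4.2, 0, 0, 0],
    [2.2, 0.03, -0.2, 4.2, 0, 0, 0],
    [2.2, 0.03, -0.2, 4.2, 0, 0, 0],
  ],
)

```text
clock: 2.6
position: [0.5088, -0.2129, 0.0689]
tool_rot: [3.141, -0.001, 0.225]
force: [0.2, -0.2, -0.1]
grip_width: 0.0221
finger_force: 0.0
```

```bash
python3 - <<'E'
from h import *
from workcell import bot
s=bot.observe();p,r=s["position"],s["tool_rot"];R=Ro.from_euler("xyz",r).as_matrix()
X=np.array([.5083,-.2138,.074]);print("tool shift to block cm",R.T@(X-p)*100,"force tool",R.T@s["force"],s["finger_force"])
d=bot.grab_frame("wrist");cv2.imwrite("pics/w3.png",cv2.resize(d["frame"][200:300,190:320],None,fx=5,fy=5,interpolation=cv2.INTER_CUBIC))
E
```

```text
tool shift to block cm [-0.06577354  0.07520399 -0.50637165] force tool [0.13359652 0.24936542 0.11215448] 0.0
```

View pics/w3.png

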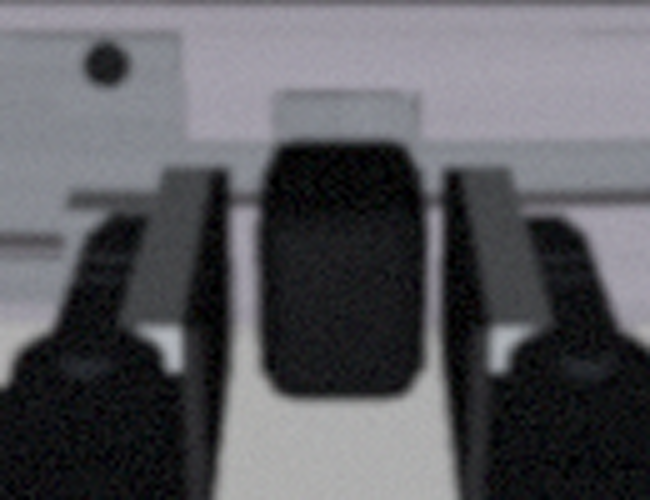

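Fingers straddle the block with a left gap of about 3.3 mm and a right gap of about 1.8 mm (5x crop, block 262–425). Centre by +0.75 mm, then close gently.

Request:
servo_tool(
  plan=[
    [2.2, 0, 0.07, 0, 0, 0, 0],
    [2.2, 0, 0.07, 0, 0, 0, 0],
    [1.9, 0, 0.07, 0, 0, 0, 0],
    [1.8, 0, 0.07, 0, 0, 0, 0],
    [1.7, 0, 0.07, 0, 0, 0, 0],
    [1.65, 0, 0.07, 0, 0, 0, 0],
    [1.65, 0, 0.07, 0, 0, 0, 0],
  ],
  force=20,
)

```text
clock: 3.35
position: [0.5086, -0.2134, 0.0683]
tool_rot: [-3.142, -0.0, 0.225]
force: [0.0, -0.6, -0.1]
grip_width: 0.0166
finger_force: 0.0
```

No contact yet. Close fully.

Request:
servo_tool(
  plan=[
    [1.6, 0, 0, 0, 0, 0, 0],
    [1.55, 0, 0, 0, 0, 0, 0],
    [1.5, 0, 0, 0, 0, 0, 0],
    [1.4, 0, 0, 0, 0, 0, 0],
    [1.2, 0, 0, 0, 0, 0, 0],
    [1.2, 0, 0, 0, 0, 0, 0],
  ],
  force=20,
)

```text
clock: 3.95
position: [0.5086, -0.2135, 0.0683]
tool_rot: [3.142, -0.0, 0.225]
force: [-1.3, -1.4, 1.7]
grip_width: 0.0155
finger_force: 19.8
```

Gripped with little side load. Press 7.5 mm down.

Request:
servo_tool(
  plan=[
    [1.2, 0, 0, 0.15, 0, 0, 0],
    [1.2, 0, 0, 0.3, 0, 0, 0],
    [1.2, 0, 0, 0.45, 0, 0, 0],
    [1.2, 0, 0, 0.6, 0, 0, 0],
    [1.2, 0, 0, 0.75, 0, 0, 0],
    [1.2, 0, 0, 0.75, 0, 0, 0],
    [1.2, 0, 0, 0.75, 0, 0, 0],
  ],
)

```text
clock: 4.65
position: [0.5086, -0.2135, 0.0608]
tool_rot: [3.142, 0.0, 0.225]
force: [-1.1, -1.7, 5.2]
grip_width: 0.0154
finger_force: 20.2
```

The spring force of 5.2 N means about 7 mm depth. Slide out along tool -y, first a short feel.

Request:
servo_tool(
  plan=[
    [1.2, 0, -0.1, 0, 0, 0, 0],
    [1.2, 0, -0.2, 0, 0, 0, 0],
    [1.2, 0, -0.3, 0, 0, 0, 0],
  ],
)

```text
clock: 4.95
position: [0.5079, -0.2104, 0.0608]
tool_rot: [3.142, -0.0, 0.225]
force: [-0.3, -1.0, 4.6]
grip_width: 0.0154
finger_force: 20.2
```

Request:
servo_tool(
  plan=[
    [1.2, 0, -0.1, 0, 0, 0, 0],
    [1.2, 0, -0.25, 0, 0, 0, 0],
    [1.2, 0, -0.4, 0, 0, 0, 0],
    [1.2, 0, -0.6, 0, 0, 0, 0],
    [1.2, 0, -0.8, 0, 0, 0, 0],
    [1.2, 0, -1.0, 0, 0, 0, 0],
    [1.2, 0, -1.2, 0, 0, 0, 0],
    [1.2, 0, -1.4, 0, 0, 0, 0],
    [1.2, 0, -1.6, 0, 0, 0, 0],
    [1.2, 0, -1.7, 0, 0, 0, 0],
  ],
)

```text
clock: 5.95
position: [0.5041, -0.1937, 0.0608]
tool_rot: [-3.141, -0.0, 0.225]
force: [-0.3, -1.3, 5.7]
grip_width: 0.0154
finger_force: 20.2
```

Now 20 mm out. Let the button go (fingers 3.5 mm wider) so that it rides under the wall and is only pushed by the trailing finger.

Request:
servo_tool(
  plan=[
    [1.9, 0, 0, 0, 0, 0, 0],
    [1.9, 0, 0, 0, 0, 0, 0],
    [1.9, 0, 0, 0, 0, 0, 0],
    [1.9, 0, -0.1, 0, 0, 0, 0],
    [1.9, 0, -0.2, 0, 0, 0, 0],
    [1.9, 0, -0.3, 0, 0, 0, 0],
    [1.9, 0, -0.4, 0, 0, 0, 0],
  ],
)

```text
clock: 6.65
position: [0.5034, -0.1907, 0.0608]
tool_rot: [3.141, -0.0, 0.225]
force: [2.2, -5.9, -4.3]
grip_width: 0.0191
finger_force: 3.1
```

Request:
servo_tool(
  plan=[
    [1.9, 0, 0, 0, 0, 0, 0],
    [1.9, 0, 0, 0, 0, 0, 0],
  ],
)

```text
clock: 6.85
position: [0.5033, -0.1905, 0.0608]
tool_rot: [3.141, -0.0, 0.225]
force: [0.3, -4.4, -1.9]
grip_width: 0.019
finger_force: 2.7
```

```bash
python3 - <<'E'
from h import *
from workcell import bot
s=bot.observe();p,r=s["position"],s["tool_rot"];R=Ro.from_euler("xyz",r).as_matrix()
print(p,"F tool",R.T@s["force"],s["finger_force"],s["grip_width"])
d=bot.grab_frame("wrist");cv2.imwrite("pics/w4.png",cv2.resize(d["frame"][200:300,190:320],None,fx=5,fy=5,interpolation=cv2.INTER_CUBIC))
E
```

```text
[ 0.50331808 -0.19054036  0.06077781] F tool [-0.65636527  4.40525344  1.93772614] 2.6724667847156525 0.01902315064829553
```

View pics/w4.png

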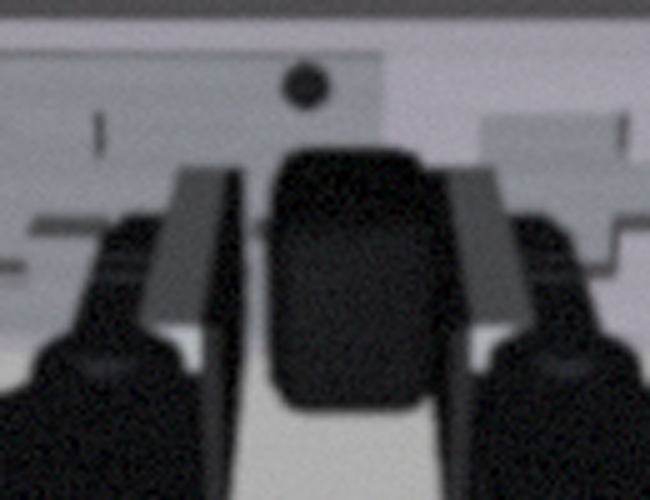

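The trailing (right) finger pushes the block and the front gap is open (crop: 240–275). Push on to just before the earliest hole place.

Request:
servo_tool(
  plan=[
    [1.9, 0, -0.1, 0, 0, 0, 0],
    [1.9, 0, -0.2, 0, 0, 0, 0],
    [1.9, 0, -0.3, 0, 0, 0, 0],
    [1.9, 0, -0.4, 0, 0, 0, 0],
    [1.9, 0, -0.5, 0, 0, 0, 0],
    [1.9, 0, -0.6, 0, 0, 0, 0],
    [1.9, 0, -0.7, 0, 0, 0, 0],
  ],
)

```text
clock: 7.6
position: [0.5018, -0.1838, 0.0608]
tool_rot: [3.141, -0.0, 0.225]
force: [1.6, -5.8, -3.8]
grip_width: 0.0187
finger_force: 3.0
```

Request:
servo_tool(
  plan=[
    [1.9, 0, -0.1, 0, 0, 0, 0],
    [1.9, 0, -0.2, 0, 0, 0, 0],
  ],
)

```text
clock: 7.8
position: [0.5013, -0.1819, 0.0608]
tool_rot: [3.141, -0.0, 0.225]
force: [1.8, -5.6, -4.4]
grip_width: 0.0192
finger_force: 3.0
```

Request:
servo_tool(
  plan=[
    [1.9, 0, -0.1, 0, 0, 0, 0],
    [1.9, 0, -0.2, 0, 0, 0, 0],
  ],
)

```text
clock: 8.0
position: [0.5009, -0.1799, 0.0608]
tool_rot: [3.141, -0.0, 0.225]
force: [2.0, -6.5, -3.4]
grip_width: 0.0191
finger_force: 2.9
```

Request:
servo_tool(
  plan=[
    [1.9, 0, -0.1, 0, 0, 0, 0],
    [1.9, 0, -0.2, 0, 0, 0, 0],
  ],
)

```text
clock: 8.2
position: [0.5005, -0.1779, 0.0608]
tool_rot: [3.141, -0.0, 0.225]
force: [1.3, -5.0, -3.3]
grip_width: 0.019
finger_force: 2.8
```

Request:
servo_tool(
  plan=[
    [1.9, 0, -0.1, 0, 0, 0, 0],
    [1.9, 0, -0.2, 0, 0, 0, 0],
  ],
)

```text
clock: 8.4
position: [0.5, -0.1759, 0.0608]
tool_rot: [3.141, -0.0, 0.225]
force: [0.8, -4.6, -1.8]
grip_width: 0.0186
finger_force: 2.5
```

Request:
servo_tool(
  plan=[
    [1.9, 0, -0.1, 0, 0, 0, 0],
  ],
)

```text
clock: 8.5
position: [0.4997, -0.1749, 0.0608]
tool_rot: [3.141, -0.0, 0.225]
force: [1.3, -4.2, -2.2]
grip_width: 0.0189
finger_force: 2.2
```

```bash
cat > look.py <<'E'
from h import *
from workcell import bot
s=bot.observe();p,r=s["position"],s["tool_rot"];R=Ro.from_euler("xyz",r).as_matrix()
print("TCP travel mm",1e3*np.hypot(p[0]-.5086,p[1]+.2135),"F tool",(R.T@s["force"]).round(1),round(s["finger_force"],1))
f=bot.grab_frame("wrist")["frame"];g=f.max(2).astype(int)
o=cv2.imread("pics/w4.png");o=cv2.resize(o,(130,100),interpolation=cv2.INTER_AREA).max(2)
print("front edge rows now",g[268:292,258:262].mean(1).round().astype(int).tolist());print("earlier (riding)   ",o[68:92,68:72].mean(1).round().astype(int).tolist())
E
python3 look.py
```

```text
TCP travel mm 39.640449330143156 F tool [0.3 4.3 2.2] 2.2
front edge rows now [27, 28, 28, 27, 27, 29, 29, 30, 27, 26, 28, 27, 25, 48, 98, 145, 170, 175, 176, 175, 175, 176, 173, 175]
earlier (riding)    [28, 27, 29, 28, 29, 29, 29, 29, 27, 28, 26, 24, 29, 50, 97, 144, 167, 174, 175, 176, 175, 174, 174, 175]
```

Not popped yet: the block's image edge is unchanged. Go on.

Request:
servo_tool(
  plan=[
    [1.9, 0, -0.1, 0, 0, 0, 0],
    [1.9, 0, -0.2, 0, 0, 0, 0],
  ],
)

```text
clock: 8.75
position: [0.4992, -0.1723, 0.0608]
tool_rot: [-3.141, 0.0, 0.225]
force: [0.0, -0.6, 0.4]
grip_width: 0.0189
finger_force: 0.6
```

```bash
python3 look.py
```

```text
TCP travel mm 42.23721250594722 F tool [-0.1  0.6 -0.4] 0.6
front edge rows now [24, 29, 30, 30, 29, 31, 32, 25, 26, 24, 27, 26, 25, 30, 28, 27, 29, 25, 32, 74, 128, 164, 174, 177]
earlier (riding)    [28, 27, 29, 28, 29, 29, 29, 29, 27, 28, 26, 24, 29, 50, 97, 144, 167, 174, 175, 176, 175, 174, 174, 175]
```

It popped: force dropped and the block's edge jumped about 5.5 px. Open the fingers and withdraw straight up.

Request:
servo_tool(
  plan=[
    [2.2, 0, 0.15, 0, 0, 0, 0],
    [3, 0, 0.15, 0, 0, 0, 0],
    [4, 0, 0.15, 0, 0, 0, 0],
    [4, 0, 0.15, -1.5, 0, 0, 0],
    [4, 0, 0.15, -4, 0, 0, 0],
    [4, 0, 0.15, -7, 0, 0, 0],
    [4, 0, 0.15, -10, 0, 0, 0],
    [4, 0, 0.15, -13, 0, 0, 0],
    [4, 0, 0.15, -13, 0, 0, 0],
    [4, 0, 0.15, -13, 0, 0, 0],
  ],
)

```text
clock: 9.8
position: [0.4997, -0.1739, 0.1911]
tool_rot: [3.141, -0.001, 0.225]
force: [-0.3, -0.1, -0.4]
grip_width: 0.0399
finger_force: 0.0
```

```bash
python3 - <<'E'
from h import *
from workcell import bot
s=bot.observe();d=bot.grab_frame("wrist");p,r=s["position"],s["tool_rot"];T=d["T_tool_cam"]
R=Ro.from_euler("xyz",r).as_matrix();print(s["clock"],p,s["force"])
X0=np.array([.5083,-.2138,.074]);k=np.array([-.225,.974,0])
def pr(X):
    pc=T[:3,:3].T@(R.T@(X-p)-T[:3,3]);h=np.hypot(*pc[:2]);return pc[:2]/h*np.arctan2(h,pc[2])*297.3+d["mtx"][:2,2]
for dz in(0,-.005): print("pred",dz,pr(X0+.0395*k+[0,0,dz]))
u,v=pr(X0+.0395*k).astype(int);st,c=block(d["frame"],u-14,v-18,u+14,v+18);print(st,c)
w=wray(d,p,r,*c);q=w[0]+w[1]*(.074-w[0][2])/w[1][2];print("travel at z74 mm",1e3*(q-X0)@k,"side offset",1e3*(q-X0)@[.974,.225,0])
cv2.imwrite("pics/w5.png",d["frame"])
E
```

```text
9.8 [ 0.49969884 -0.17394115  0.19106621] [-0.34756825 -0.10681534 -0.37168998]
pred 0 [258.13920284 191.57007561]
pred -0.005 [258.1143991  190.16987686]
[248 179  17  26 418] [256.07416268 191.52870813]
travel at z74 mm 41.341201414871655 side offset 0.042694018743545795
```

View pics/w5.png

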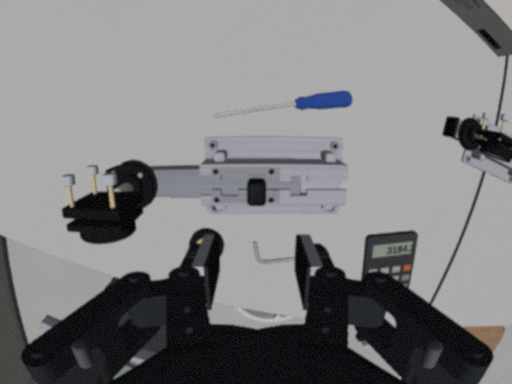

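The picture shows the block at (256,191), 41 mm out and at full-up height, with the tools undisturbed and the gripper clear. Handing in.

```bash
python3 -c "
from workcell import bot
print(bot.job_done())"
```

```text
the job is handed in; nothing more can be done
None
```

The tube is about 41 mm out with the button popped fully up in the next hole, the bystanders were left alone and the gripper is clear; the job is handed in, but the hand-in returned no verdict.

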